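# Blow the dust off model wagons in the dusting cabinet

### The arm

A 6-joint arm with a two-finger parallel gripper is mounted at the origin on the work surface. World frame = base frame: x ahead of the robot, y to its left, z up, the work surface at z = 0. Lengths are in m, angles in rad, forces in N, time in s.
With the tool pointing down it reaches from about 0.3 to 0.875 m from the base axis. Payload 6.4 kg.
Tool frame: the origin (TCP) lies midway between the tips of the shut fingers; the grasp point (between the pads) lies 19 mm behind it; z points along the fingers, y is the direction in which the jaws open and shut (so a half turn about z gives the same grasp; the last joint's range is limited). The gripper opens to 85 mm and grips with 20 to 120 N. Pads are 22 mm wide; open, the fingers measure 114 mm over their backs; the gripper's body (76 mm by 85 mm) begins 54 mm behind the grasp point. The pads swing forward as they close: fully open they stand 13 mm farther back than shut.
Start: joints at [-1.329, 0.181, 1.607, -0, 1.354, -0.206], TCP at [0.249, -0.518, 0.231] pointing down, gripper open.
Joint ranges: [-2.99, 2.99], [-0.89, 2.07], [0.3, 2.58], [-1.14, 4.28], [0, 2.63], [-3.12, 3.12]. Speed limits (rad/s): [2.57, 2.57, 3.01, 3.14, 3.14, 3.14].

### API

Orientations are given as a unit quaternion [w, x, y, z].
In Python, from bench import ctrl gives the robot as it stands. The module is installed in compiled form; this text tells all that it offers.
- The arm moves only by the tool arm_command, never from a script. Its argument "plan" is one flat list of numbers, 4 for each row, row after row: the shift along the tool's x, y, z in mm, then the turn about the tool's z in rad. A call has 1 to 20 rows; each row shifts and turns the commanded pose from where the row before left it, along the tool's axes as they then stand; what a row does not reach is not made up. A row lasts 1/10 s, in which the tool goes at most 50 mm and 8.59 degrees, less where a joint would pass 70% of its speed; a pose out of reach is approached as far as the arm can. A call is refused whole if a number of a shift passes 50 or a number of a turn 0.15, either way. A call with a gripper value outside its range is refused whole. "grip" is the opening, from 0 (shut) to 1 (fully open), set as the call begins (left out, the last holds). The fingers move at their own pace and stop on an object; the grip force is fixed at half the most. Time passes only in rows, so rows that do not move let the fingers close. It gives the time, the measured TCP pose, the force and the opening at its end, in the units of the state.
- ctrl.get_obs(): the state, without advancing time (a new reading comes with each control period).
- ctrl.camera(name): name is "scene" or "top" or "wrist"; returns a dict with "color" (400x640x3 uint8, red, green, blue), "camera_matrix" (3x3 intrinsics, pixels), "eye" and "attitude" of the camera in the world; the wrist camera has in their place "T_tool_cam" (4x4, takes a point from camera to tool coordinates, whose origin is the TCP and whose axes are the flange's). Camera axes: x right, y up, looking along -z (the intrinsics and any distortion apply to the point x, -y, -z); pixel columns grow to the right and rows downward; lengths in m; the calibration is good to about 2 mm. The wrist camera is an equidistant fisheye: a pixel r from the principal point sees the ray r / f radians off the axis. A picture is of the moment at which its call begins: read the wrist's pose just before it. There is no depth.
- ctrl.hand_in(): hands the job in, once; it reports no verdict.
The state is a dict: "time_s": time; "q": joint angles; "dq": joint speeds; "joint_efforts": joint torques, N m; "eef_pos": TCP position; "eef_rot": TCP orientation; "wrist_force": force on the tool from outside, world axes, zero at the start; "torque": the same for the moment, N m; "opening": opening from 0.0 (shut) to 1.0 (fully open).
Only numpy, scipy, OpenCV 4.12 (cv2) and the standard library are available. Lean on these libraries where they do the work, as an engineer would, in place of code of your own. Each camera call takes 0.05 s, during which the arm holds its last target. There are 200 camera calls.

### The job

Dust every wagon in the cardboard tray: pull the plunger knob, slide the cabinet's cover fully open, stand all the wagons on their wheels in the chamber, one to a lane, and slide the cover fully shut so that the plunger drops home. Press the air canister's cap right down for a moment and let it up, never while the cover is off its shut position; then open the cover fully again, stand all the wagons back on their wheels in the tray, one to a lane, and leave the cabinet shut with the plunger home. Do not disturb the other things on the bench.

Things in the scene. Friction and masses are not known exactly. Their poses are not given: they have to be found in the camera images.
- cabinet: Grey bench dusting cabinet, fixed. Origin on the bench under the middle of its chamber; x away from robot, y left, z up. Chamber: open well 170 (x) by 256 mm (y), rim 66 mm up. Right of it (to y -408 mm) the filter unit, 66 mm high. Front guide at x -133 mm, 78 mm high. In front an air canister, 60 mm across, axis at x -170, y -285 mm; its thin copper pipe stands at y -239 mm up to 172 mm.
- cover (a joint): Clear cover plate with steel rim, 6 mm thick, top 74 mm above the bench. 0 = fully shut over the chamber; slides towards the cabinet's -y; 0.268 m = stop, fully open over the filter unit. About 2 N of rubbing. The plunger's pin locks it at both end stops; in between the pin rides on the rail.
- plunger (a joint): Spring index plunger carried by the cover. 0 = pin home in a notch, grows as the knob is pulled up, at most 0.014 m; above 0.011 m the pin is clear and the cover slides while the knob is held up; 0.010 m when resting on the rail between notches. 5.5 N to start, 10 N at full pull; springs back.
- knob (a point): Middle of the black plunger knob, an upright cylinder 30 mm across and 29 mm tall (14 mm above this point, 15 below). Cover shut, pin home: at cabinet x -109, y 113 mm, 104 mm above the bench; moves with the cover and up with the pull. The cover's top is 30 mm below it; a bushing 22 mm across lies between.
- cap (a joint): White sprung cap on top of the air canister, pressed straight down: 0 = up, 0.008 m = right down. 2.5 N to start, 5.5 N right down; springs back up.
- cap_top (a point): Middle of the cap's top, 36 mm across, 197 mm above the bench when up.
- chamber_floor (a point): Middle of the chamber's floor, 10 mm above the bench; axes as the cabinet. Three lanes lie along x, their middles at y = -72, 0 and +72 mm from this point: each a flat floor 40 mm wide between strips 6 mm high (a wagon's wheels have 5 mm free either side).
- tray: Cardboard stock tray, fixed, 190 (x) by 266 mm (y) outside; end walls 52 mm, side walls 38 mm, corner posts 60 mm high. Origin under its middle on the bench. Inner floor 180 by 256 mm.
- tray_floor (a point): Middle of the tray's inner floor, 5 mm above the bench; axes as the tray. Three lanes lie along x, their middles at y = -72, 0 and +72 mm from this point: each a flat floor 40 mm wide between strips 6 mm high (a wagon's wheels have 5 mm free either side).
- van: Model goods wagon on four wheels: box van with a rounded roof; grey-brown, black underframe. 131 mm long over buffers, 36 mm wide across its sides, wheels 30 mm wide overall, up to 50 mm high, 170 g. Origin: middle of the underside at the wheel bottoms; x along the wagon, z up. Sides free to grip from 14 to 42 mm up, best 30 mm. Absent in some runs.
- open_wagon: Model goods wagon on four wheels: open wagon, empty, with four low sides 3 mm thick; grey-brown, black underframe. 119 mm long over buffers, 36 mm wide across its sides, wheels 30 mm wide overall, up to 50 mm high, 140 g. Origin: middle of the underside at the wheel bottoms; x along the wagon, z up. Sides free to grip from 14 to 42 mm up, best 30 mm. Absent in some runs.
- tank_wagon: Model goods wagon on four wheels: tank wagon with a lying cylindrical tank 36 mm in diameter, its axis 32 mm up; grey-brown, black underframe. 147 mm long over buffers, 36 mm wide across its sides, wheels 30 mm wide overall, up to 50 mm high, 190 g. Origin: middle of the underside at the wheel bottoms; x along the wagon, z up. Sides free to grip from 14 to 42 mm up, best 30 mm. Absent in some runs.
- cup: Paper cup, 92 mm high, beyond the tray; bystander, origin under its middle.
- screwdriver: Screwdriver, 170 mm, lying in front of the cabinet; bystander.
- jar: Small paint jar, 44 mm across, 45 mm high; bystander, origin under its middle.
- rubber: Track rubber block, 70 x 30 x 18 mm; bystander.
- track: Loose straight piece of track, 172 mm long, 9 mm high; bystander.
Not all that is in view belongs to the job. Leave any green look-alike of the tank_wagon alone.

How it is judged:
By the outcome, as a careful person would: the job done as asked, in the order asked, and still so for the second after the job is handed in, with the robot touching nothing.
Of van, open_wagon, tank_wagon only 2 to 3 are there at a start; the rules pass over those that are not, and their reading is None.
At some moment in a run one of van, open_wagon, tank_wagon may be knocked a few centimetres aside while the robot is not near it.
It also fails if it takes over 210 s, if anything falls off the work surface, if the arm or the gripper's body presses on something with over 40 N, if the wrist force passes 120 N, or if a joint passes its speed limit or range.

## Working session

There is one attempt and no reset: what is moved stays moved. The work goes in short steps, Python scripts to look and compute and a tool call to move; the robot and the scene stay as the last step left them, time stands still between calls to the robot, and variables do not carry over. Pictures are saved under pics/ and viewed, about 12 in all and at most 16, crops included, and the job is handed in when it is done.

Besides the shell and the picture viewer there is one more tool, called after "Call:" in YAML: its name, and indented under it one key for each argument. arm_command: Moves the arm, as the interface text tells. Its arguments: {"type":"object","properties":{"plan":{"type":"array","items":{"type":"number"}},"grip":{"type":"number"}},"required":["plan"]}

```bash
mkdir -p pics; cat > h.py <<'E'
import numpy as np, cv2
from bench import ctrl
from scipy.spatial.transform import Rotation as R
def rot(q): 
    q=np.array(q,float)
    return q if q.ndim==2 else R.from_quat(q,scalar_first=True).as_matrix()
def snap(name,fn=None):
    o=ctrl.get_obs(); c=ctrl.camera(name)
    if name=='wrist':
        T=np.eye(4);T[:3,:3]=rot(o['eef_rot']);T[:3,3]=o['eef_pos'];T=T@np.array(c['T_tool_cam'])
        c['eye']=T[:3,3];c['M']=T[:3,:3]
    else: c['M']=rot(c['attitude'])
    c['fish']=name=='wrist'
    np.savez('pics/%s.npz'%(fn or name),color=c['color'],K=c['camera_matrix'],eye=c['eye'],M=c['M'],fish=c['fish'])
    if fn: cv2.imwrite('pics/%s.png'%fn,c['color'][...,::-1])
    return c
def load(fn):
    d=np.load('pics/%s.npz'%fn);return dict(color=d['color'],camera_matrix=d['K'],eye=d['eye'],M=d['M'],fish=bool(d['fish']))
def pix2w(c,u,v,z):
    K=np.array(c['camera_matrix']);x=(u-K[0,2])/K[0,0];y=(v-K[1,2])/K[1,1]
    if c['fish']:
        r=np.hypot(x,y);s=np.sin(r)/max(r,1e-9);d=np.array([x*s,-y*s,-np.cos(r)])
    else: d=np.array([x,-y,-1])
    d=c['M']@d;e=np.array(c['eye']);return e+d*(z-e[2])/d[2]
def w2pix(c,P):
    K=np.array(c['camera_matrix']);p=c['M'].T@(np.array(P)-c['eye']);p=p*[1,-1,-1]
    if c['fish']:
        rr=np.hypot(p[0],p[1]);th=np.arctan2(rr,p[2]);x,y=p[:2]/max(rr,1e-9)*th
    else: x,y=p[:2]/p[2]
    return np.array([K[0,0]*x+K[0,2],K[1,1]*y+K[1,2]])
E
python3 - <<'E'
from h import *
for n in ['top','scene']:
    c=snap(n,n+'0'); print(n,c['eye'],c['attitude'],c['camera_matrix'])
c=snap('wrist','wrist0');print(c['T_tool_cam'] if 'T_tool_cam' in c else '',c['camera_matrix'],[k for k in c])
print(ctrl.get_obs())
E
```

```text
top [0.45382423 0.02824376 1.16071746] [ 0.71570837  0.01424459 -0.027465   -0.69771362] [[415.06896163   0.         315.42672076]
 [  0.         415.06896163 198.04414361]
 [  0.           0.           1.        ]]
scene [0.89066432 0.66312173 1.07665347] [0.25989079 0.0807596  0.30987596 0.91099482] [[413.83198563   0.         319.22193641]
 [  0.         413.83198563 201.67878673]
 [  0.           0.           1.        ]]
[[ 1.08705683e-03  9.59971164e-01  2.80096737e-01  6.94896032e-02]
 [ 9.99999361e-01 -1.13047403e-03 -6.54655462e-06 -1.50076037e-03]
 [ 3.10357583e-04  2.80096566e-01 -9.59971780e-01 -1.41918958e-01]
 [ 0.00000000e+00  0.00000000e+00  0.00000000e+00  1.00000000e+00]] [[309.70691629   0.         317.66317227]
 [  0.         309.70691629 199.36374094]
 [  0.           0.           1.        ]] ['color', 'camera_matrix', 'T_tool_cam', 'eye', 'M', 'fish']
{'time_s': 0.15, 'q': array([-1.32930221e+00,  1.81403194e-01,  1.60774643e+00, -9.75615904e-06,
        1.35379946e+00, -2.06306685e-01]), 'dq': array([ 2.01953765e-05, -1.53776829e-03, -4.55649389e-03,  1.35250184e-03,
       -1.41948764e-03, -9.60312805e-04]), 'joint_efforts': array([ 1.26899155e-03, -4.45259750e+01, -3.51691782e+01, -2.30510414e-04,
        5.80819833e-03, -9.26218782e-07]), 'eef_pos': array([ 0.2488752 , -0.51789428,  0.23058807]), 'eef_rot': array([-6.78027275e-04,  9.75038387e-01,  2.22035321e-01, -1.66939555e-05]), 'wrist_force': array([ 0.47756426,  0.56947649, -0.6111015 ]), 'torque': array([-0.01674912, -0.02389791,  0.01020136]), 'opening': 0.9995229634229715}
```

View pics/top0.png

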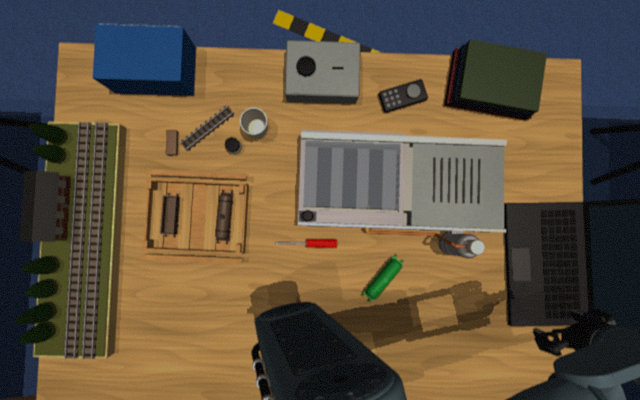

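View pics/scene0.png

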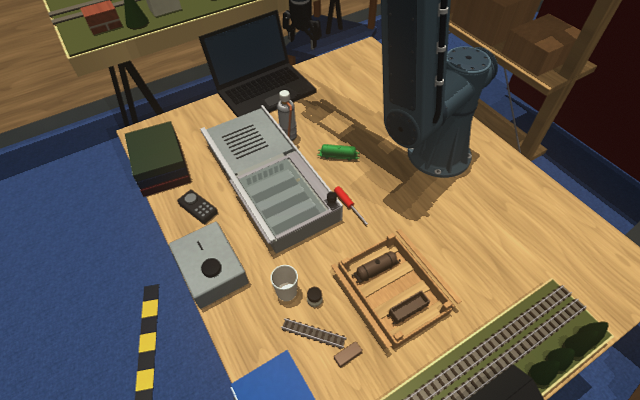

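The top view shows two wagons in the tray: the open wagon in the left lane (170,214) and the tank wagon in the right lane (224,215). The middle lane is empty. The cabinet is shut with its knob at (307,215), the canister cap is at (476,248), and the green look-alike is at (382,278).

```bash
python3 - <<'E'
import cv2
im=cv2.imread('pics/top0.png')
a=cv2.resize(im[120:270,140:340],None,fx=4,fy=4,interpolation=cv2.INTER_CUBIC)
cv2.imwrite('pics/topcropA.png',cv2.convertScaleAbs(a,alpha=1.4,beta=10))
b=cv2.resize(im[120:270,290:515],None,fx=3.5,fy=3.5,interpolation=cv2.INTER_CUBIC)
cv2.imwrite('pics/topcropB.png',cv2.convertScaleAbs(b,alpha=1.4,beta=10))
E
```

```text
(no output)
```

View pics/topcropA.png

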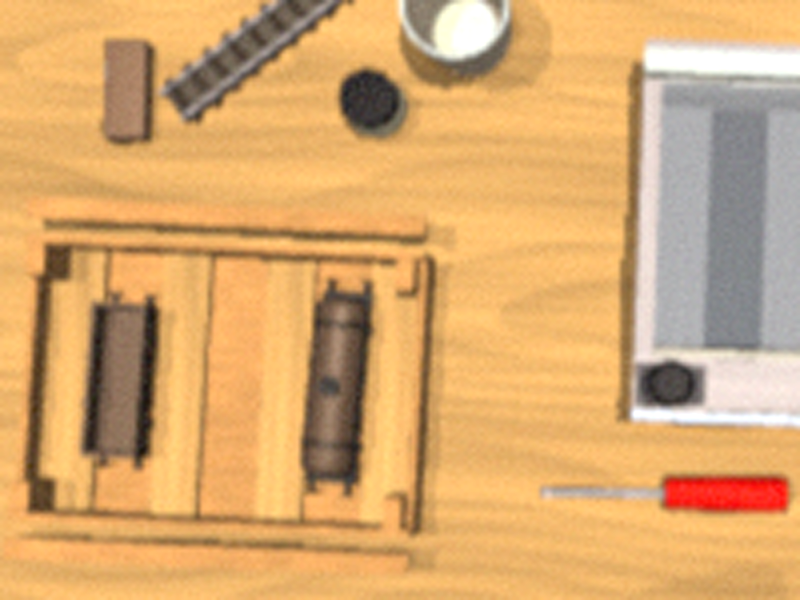

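View pics/topcropB.png

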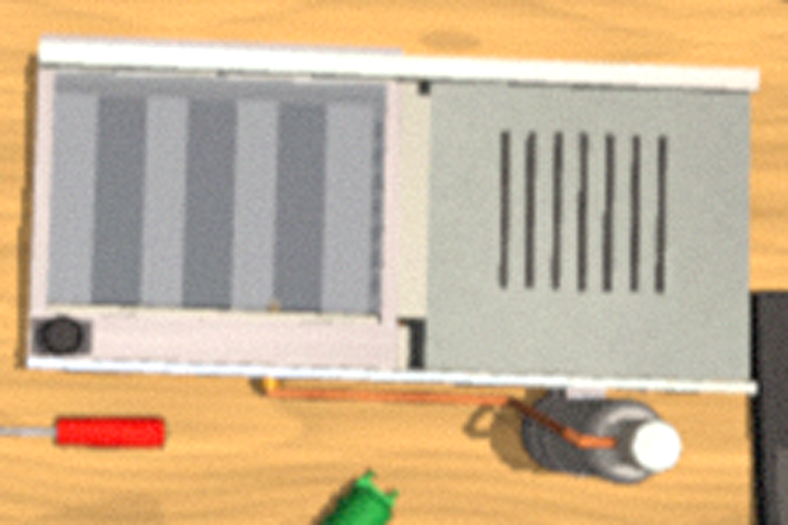

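```bash
python3 - <<'E'
from h import *
c=load('top0')
A=lambda x,y:(140+x/4,120+y/4)
B=lambda x,y:(290+x/3.5,120+y/3.5)
k=pix2w(c,*B(62,335),.118);p=pix2w(c,*B(656,447),.197)
print('knob',k,'cap',p,np.linalg.norm((k-p)[:2]),np.hypot(61,398))
a=np.array([-.109,.113]);b=np.array([-.170,-.285])
ang=lambda v:np.arctan2(v[1],v[0])
th=ang((p-k)[:2])-ang(b-a);Rm=np.array([[np.cos(th),-np.sin(th)],[np.sin(th),np.cos(th)]])
O=((k+p)[:2]-Rm@(a+b))/2;print('cab',O,th)
print('mid lane',pix2w(c,*B(212,205),.01))
for n,pt,z in [('tray centre',(233,387),.005),('midlane top',(240,257),.005),('midlane bot',(228,518),.005),('TL',(57,262),.06),('BL',(42,495),.06),('TR',(408,275),.06),('BR',(398,512),.06),('open',(122,381),.03),('open top',(133,300),.03),('open bot',(118,460),.03),('tank',(338,386),.05),('tank t',(346,295),.035),('tank b',(331,475),.035)]:
    print(n,pix2w(c,*A(*pt),z)[:2])
print('jar',pix2w(c,*A(370,100),.045),'green',pix2w(c,382,278,.03))
s=load('scene0');print(w2pix(s,k),w2pix(s,p))
E
```

```text
knob [0.47074721 0.02775426 0.118     ] cap [ 0.405019   -0.36897298  0.197     ] 0.4021351834394966 402.6474885057648
cab [ 0.57841363 -0.08630382] -0.012101832714379812
mid lane [ 0.57902537 -0.08911811  0.01      ]
tray centre [0.46208558 0.33038706]
midlane top [0.55241266 0.32928385]
midlane bot [0.37194279 0.3300821 ]
TL [0.54120138 0.43500672]
BL [0.38794581 0.43747879]
TR [0.53871022 0.20372818]
BR [0.38238479 0.20477119]
open [0.46407901 0.39864751]
open top [0.51910935 0.39372324]
open bot [0.41083109 0.39891731]
tank [0.46417749 0.24914184]
tank t [0.52595924 0.24905332]
tank b [0.40443519 0.25455785]
jar [0.65773681 0.23588554 0.045     ] green [ 0.3088121 -0.1776697  0.03     ]
[332.21156343 193.61177759] [285.11596312  92.41717208]
```

Call:
arm_command:
  plan: [0,0,-25,0.149,0,0,-25,0.149,0,0,-25,0.15,16,-39,0,0,16,-39,0,0,16,-39,0,0,16,-39,0,0,16,-39,0,0,16,-39,0,0,16,-39,0,0,16,-39,0,0,16,-39,0,0,16,-39,0,0,16,-39,0,0,16,-39,0,0,16,-39,0,0,12,-39,50,0]
  grip: 0.75

```text
time_s: 1.85
eef_pos: [0.4703, 0.0205, 0.272]
eef_rot: [0.001, 1.0, 0.001, 0.005]
wrist_force: [1.6, -1.0, -0.2]
opening: 0.75
```

```bash
python3 - <<'E'
from h import *
c=snap('wrist','w1');o=ctrl.get_obs();print(o['time_s'],o['eef_pos'],o['eef_rot'],o['q'])
print(w2pix(c,[.4707,.0278,.118]),w2pix(c,[.405,-.369,.197]))
E
```

```text
1.9 [0.46566974 0.02467911 0.26220441] [-0.00193262  0.99999589  0.0013098  -0.00166238] [-0.20462819 -0.09448645  1.82967193  0.00314403  1.41045286  1.36304029]
[310.57700782 183.51438468] [626.9023886  254.64088982]
```

View pics/w1.png

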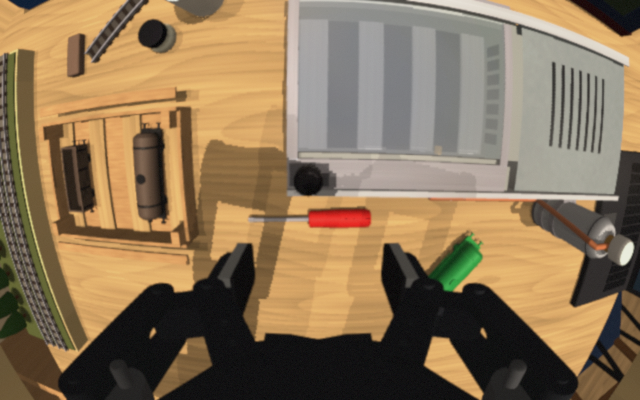

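The knob is at (308,180) in the wrist picture against a prediction of (310.6,183.5), so they agree to about 2 mm. The arm was still settling, so I will measure once more by threshold.

```bash
python3 - <<'E'
from h import *
for i in range(2):
    c=snap('wrist','w2')
o=ctrl.get_obs();print(o['eef_pos'],o['eef_rot'])
g=c['color'][155:200,285:328].max(2)
m=(g<45).astype('uint8');n,l,s,ct=cv2.connectedComponentsWithStats(m)
for i in range(1,n):
    if s[i,4]>30:print(s[i],ct[i]+[285,155],pix2w(c,*(ct[i]+[285,155]),.118))
cap=(c['color'][230:275,600:640].min(2)>150).astype('uint8');n,l,s,ct=cv2.connectedComponentsWithStats(cap)
for i in range(1,n):
    if s[i,4]>30:print(s[i],ct[i]+[600,230],pix2w(c,*(ct[i]+[600,230]),.197))
E
```

```text
[0.46477954 0.02082993 0.26497816] [-5.83919968e-04  9.99994463e-01  1.78464427e-03 -2.74734650e-03]
[ 10   5  33  29 622] [309.85369775 174.61575563] [0.47270315 0.03113635 0.118     ]
[ 27  10  13  24 202] [633.4009901  251.68811881] [ 0.40727461 -0.36521746  0.197     ]
```

Call:
arm_command:
  plan: [2,-2,25,0,2,-2,25,0,1,-2,25,0,1,-2,20,0,0,0,0,0,0,0,0,0,0,0,0,0,0,0,0,0]
  grip: 0.75

```text
time_s: 2.8
eef_pos: [0.4734, 0.0263, 0.1742]
eef_rot: [0.0, 1.0, -0.0, 0.001]
wrist_force: [-0.1, 0.1, -0.2]
opening: 0.75
```

```bash
python3 - <<'E'
from h import *
c=snap('wrist','w3');o=ctrl.get_obs();print(o['eef_pos'],o['eef_rot'])
c=snap('wrist','w3');o=ctrl.get_obs();print(o['eef_pos'],o['eef_rot'],o['wrist_force'])
p=w2pix(c,[.4712,.029,.118]);print(p)
a=c['color'][60:330,150:510];cv2.imwrite('pics/w3c.png',cv2.resize(a[...,::-1],None,fx=2,fy=2))
E
```

```text
[0.47320741 0.02646552 0.1738956 ] [ 2.64887620e-04  9.99999247e-01 -2.31151950e-04  1.17584596e-03]
[0.47300822 0.02660049 0.17360803] [ 1.86623132e-04  9.99999539e-01 -1.76022273e-04  9.25231699e-04] [-0.36839914  0.87523171  0.09021487]
[314.79501692 218.31593235]
```

View pics/w3c.png

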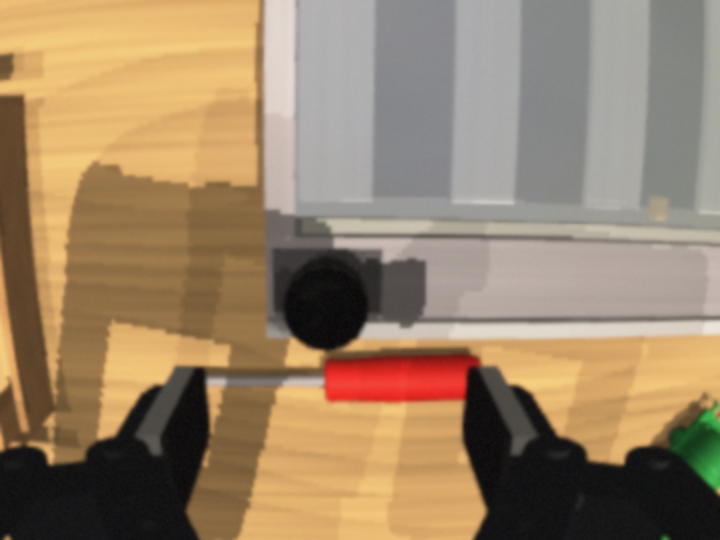

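The knob's top centre is at crop (326,308), which puts it at about (0.473, 0.030). I'll descend and grip it.

Call:
arm_command:
  plan: [0,-1.5,20,0,0,-1,20,0,0,-1,20,0,0,0,20,0,0,0,10,0,0,0,0,0,0,0,0,0,0,0,0,0,0,0,0,0]

```text
time_s: 3.8
eef_pos: [0.4732, 0.0302, 0.0836]
eef_rot: [0.0, 1.0, -0.0, 0.001]
wrist_force: [1.3, 0.5, 0.2]
opening: 0.751
```

Call:
arm_command:
  plan: [0,0,0,0,0,0,0,0,0,0,0,0,0,0,0,0,0,0,0,0,0,0,0,0,0,0,0,0,0,0,0,0]
  grip: 0.1

```text
time_s: 4.6
eef_pos: [0.4726, 0.0301, 0.083]
eef_rot: [0.0, 1.0, -0.0, 0.0]
wrist_force: [-2.0, -2.0, 5.2]
opening: 0.337
```

Call:
arm_command:
  plan: [0,0,-4,0,0,0,-4,0,0,0,-4,0,0,0,-1,0,0,0,0,0,0,0,0,0,0,0,0,0]

```text
time_s: 5.3
eef_pos: [0.4724, 0.0302, 0.0953]
eef_rot: [0.0, 1.0, -0.0, 0.0]
wrist_force: [3.8, -2.5, -10.2]
opening: 0.335
```

Call:
arm_command:
  plan: [-0.1,8,0,0,-0.2,16,0,0,-0.2,20,0,0,-0.2,20,0,0,-0.2,20,0,0,-0.3,20,0,0,-0.2,20,0,0,-0.2,20,0,0,-0.3,20,0,0,-0.2,20,0,0,-0.2,20,0,0,-0.3,20,0,0,-0.2,20,0,0,-0.2,12,0,0,-0.1,6,0,0,-0.1,5,0,0,0,2,0,0,0,0,0,0,0,0,0,0]

```text
time_s: 7.2
eef_pos: [0.4699, -0.2379, 0.0951]
eef_rot: [-0.001, 1.0, -0.0, 0.001]
wrist_force: [6.5, -0.5, -9.6]
opening: 0.333
```

Call:
arm_command:
  plan: [0,0,4,0,0,0,4,0,0,0,4,0,0,0,0,0,0,0,0,0,0,0,0,0]

```text
time_s: 7.8
eef_pos: [0.4699, -0.2379, 0.0836]
eef_rot: [-0.001, 1.0, -0.0, 0.001]
wrist_force: [6.2, 0.3, -5.1]
opening: 0.331
```

Call:
arm_command:
  plan: [0,0,0,0,0,0,0,0,0,0,0,0,0,0,0,0,0,0,0,0]
  grip: 0.75

```text
time_s: 8.3
eef_pos: [0.4691, -0.2386, 0.0836]
eef_rot: [-0.0, 1.0, -0.0, -0.0]
wrist_force: [0.8, -0.6, -0.6]
opening: 0.747
```

Call:
arm_command:
  plan: [0,0,-30,0,0,0,-40,0,0,0,-40,0,0,-20,-40,0,0,-38,0,0,0,-38,0,0,0,-38,0,0,0,-38,0,0,0,-38,0,0,0,-38,0,0,0,-38,0,0,0,-38,0,0,0,-38,0,0,0,-38,0,0,0,-38,0,0,0,-36,0,0,0,-20,0,0,0,0,0,0,0,0,0,0,0,0,0,0]
  grip: 0.65

```text
time_s: 10.3
eef_pos: [0.4692, 0.2545, 0.2335]
eef_rot: [0.0, 1.0, -0.0, -0.0]
wrist_force: [0.3, -0.2, 0.1]
opening: 0.644
```

Call:
arm_command:
  plan: [0,0,0,0,0,0,0,0]

```text
time_s: 10.5
eef_pos: [0.4695, 0.2545, 0.2337]
eef_rot: [0.0, 1.0, -0.001, 0.0]
wrist_force: [0.7, -0.5, -0.7]
opening: 0.648
```

```bash
python3 - <<'E'
from h import *
c=snap('wrist');c=snap('wrist','w4');o=ctrl.get_obs();print(o['eef_pos'],o['eef_rot'])
E
```

```text
[0.46941131 0.25478031 0.23365983] [-7.47103180e-06  9.99999807e-01 -6.16727768e-04  6.97297447e-05]
```

View pics/w4.png

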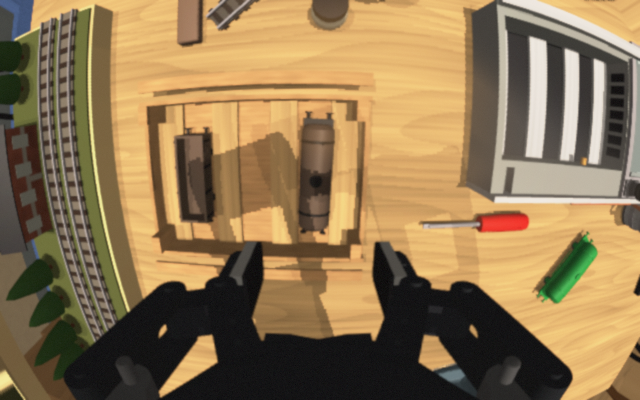

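Two wagons are seen: the tank from (317,120) to (313,231) with its dome at (315,182), and the open wagon from (193,133) to (197,219). The cover is open.

```bash
python3 - <<'E'
from h import *
c=load('w4')
for n,u,v,z in [('tank t',318,121,.037),('tank b',313.5,231,.037),('dome',315.5,182,.055),('tank buf t',317,113,.02),('buf b',313,235,.02),('open tl',178,135,.055),('open bl',181,221,.055),('open tr',212,133,.055),('open br',214,219,.055)]:
    print(n,pix2w(c,u,v,z)[:2])
# lane edges: green check
for p in [(.462,.33,.005),(.552,.33,.005),(.372,.33,.005),(.462,.402,.005),(.462,.258,.005)]: print(p,w2pix(c,p))
E
```

```text
tank t [0.52798564 0.25487176]
tank b [0.40083319 0.26018816]
dome [0.46411501 0.25755552]
tank buf t [0.5366502  0.25598631]
buf b [0.38854434 0.26108766]
open tl [0.51895112 0.40937023]
open bl [0.41831867 0.4168241 ]
open tr [0.51890739 0.36828827]
open br [0.42154509 0.37386867]
(0.462, 0.33, 0.005) [257.20508343 174.78062029]
(0.552, 0.33, 0.005) [254.9883234  101.46786357]
(0.372, 0.33, 0.005) [261.16399248 241.7254388 ]
(0.462, 0.402, 0.005) [202.97483476 175.63060866]
(0.462, 0.258, 0.005) [315.42143785 174.44403206]
```

Call:
arm_command:
  plan: [-2,-1,30,0.02,-2,-1,40,0.02,-2,-1,40,0,0,0,40,0,0,0,30,0,0,0,20,0,0,0,12,0,0,0,7,0,0,0,0,0,0,0,0,0,0,0,0,0]
  grip: 0.65

```text
time_s: 11.7
eef_pos: [0.4643, 0.2588, 0.0158]
eef_rot: [-0.0, 1.0, -0.02, 0.001]
wrist_force: [-0.2, 0.1, -0.2]
opening: 0.648
```

Call:
arm_command:
  plan: [0,0,0,0,0,0,0,0,0,0,0,0,0,0,0,0,0,0,0,0,0,0,0,0]
  grip: 0.2

```text
time_s: 12.3
eef_pos: [0.464, 0.2587, 0.0156]
eef_rot: [-0.0, 1.0, -0.02, 0.001]
wrist_force: [-1.5, -1.0, 5.9]
opening: 0.407
```

Call:
arm_command:
  plan: [0,0,-15,0,0,0,-30,0,0,0,-40,-0.03,0,0,-40,0,13,30,-15,0,13,30,0,0,13,30,0,0,13,30,0,0,13,30,0,0,13,30,0,0,13,30,0,0,14,30,0,0,14,30,0,0,0,0,0,0,0,0,0,0,0,0,0,0,0,0,0,0]

```text
time_s: 14.0
eef_pos: [0.5791, -0.0116, 0.1547]
eef_rot: [-0.0, 1.0, -0.004, -0.0]
wrist_force: [-0.7, -0.8, -1.6]
opening: 0.404
```

```bash
python3 - <<'E'
from h import *
c=snap('wrist');c=snap('wrist','w5');o=ctrl.get_obs();print(o['eef_pos'],o['eef_rot'],o['opening'])
t=snap('top','top1')
a=cv2.resize(t['color'][120:270,140:410,::-1],None,fx=2.4,fy=2.4,interpolation=cv2.INTER_CUBIC)
b=c['color'][...,::-1]
cv2.imwrite('pics/c5.png',cv2.resize(b,None,fx=1.25,fy=1.25))
cv2.imwrite('pics/t1.png',a)
E
```

```text
[ 0.57921532 -0.01175629  0.15468108] [-5.03859066e-05  9.99990173e-01 -4.43260755e-03 -5.98241969e-05] 0.4042872459345809
```

View pics/c5.png

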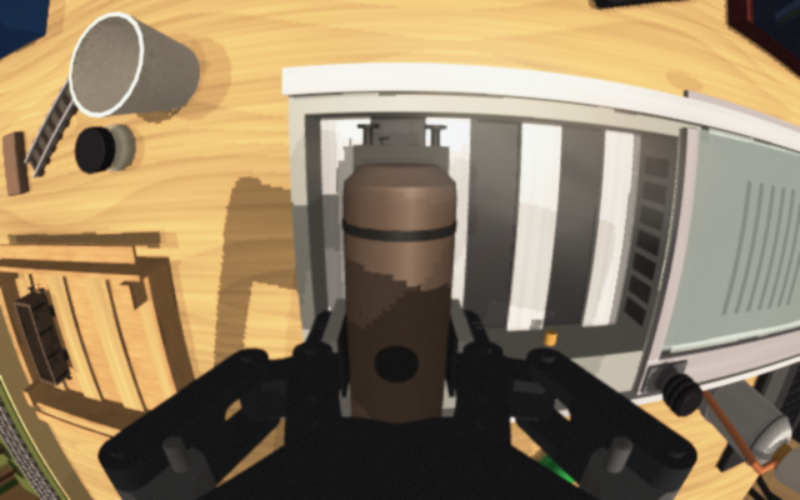

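```bash
python3 - <<'E'
from h import *
c=load('w5')
# middle lane right strip left edge, right strip right edge (z .016) = cab y -20,-52 ; middle-lane left strip edges y +20
for n,u,v in [('mid lane R edge(y-20) t',522,125),('b',507,328),('right lane L edge(-52) t',562,127),('b',549,326),('right lane R edge(-92) t',605,132),('b',598,323),('left strip R edge(+20) t',471,121),('left strip L edge (+52)?',318,121)]:
    print(n,pix2w(c,u/1.25,v/1.25,.016)[:2])
O=np.array([.580,-.0845]);th=-.01
for y in (-.02,-.052,-.092,.02): 
  for x in (.085,-.085): print(y,x, w2pix(c,[O[0]+x-th*y,O[1]+y+th*x,.016])*1.25)
E
```

```text
mid lane R edge(y-20) t [ 0.6609466  -0.10387291]
b [ 0.49658864 -0.10272126]
right lane L edge(-52) t [ 0.66170131 -0.13668357]
b [ 0.49629847 -0.14128719]
right lane R edge(-92) t [ 0.66114868 -0.17555001]
b [ 0.49573556 -0.19099167]
left strip R edge(+20) t [ 0.6620829  -0.06502032]
left strip L edge (+52)? [0.66310712 0.04538116]
-0.02 0.085 [523.93173278 120.00161508]
-0.02 -0.085 [507.82208879 329.81802885]
-0.052 0.085 [562.84927469 123.474582  ]
-0.052 -0.085 [542.7621815  328.23281763]
-0.092 0.085 [606.97844757 128.57126395]
-0.092 -0.085 [583.16766639 325.81074218]
0.02 0.085 [471.46143221 116.77917276]
0.02 -0.085 [461.47837251 331.21228806]
```

The lane edges project within about 1 mm of the prediction, with the middle lane's right edge at crop (522,125) against (524,120). I'll lower the tank wagon into the left lane.

Call:
arm_command:
  plan: [0,1,30,0,0,0,30,0,0,0,30,0,0,0,20,0,0,0,12,0,0,0,7,0,0,0,4,0,0,0,0,0,0,0,0,0,0,0,0,0]

```text
time_s: 15.15
eef_pos: [0.5803, -0.0139, 0.0225]
eef_rot: [0.0, 1.0, -0.005, 0.001]
wrist_force: [-0.2, -0.2, -1.6]
opening: 0.401
```

Call:
arm_command:
  plan: [0,0,0.5,0,0,0,0,0,0,0,0,0,0,0,0,0,0,0,0,0]
  grip: 0.65

```text
time_s: 15.65
eef_pos: [0.5796, -0.0137, 0.0211]
eef_rot: [0.0, 1.0, -0.005, 0.0]
wrist_force: [0.1, 0.6, -0.3]
opening: 0.649
```

Call:
arm_command:
  plan: [0,0,-30,0,0,0,-45,0,0,0,-45,0,0,0,-45,0,-11,-37,-45,0,-11,-37,0,0,-11,-37,0,0,-11,-37,0,0,-11,-37,0,0,-11,-37,0,0,-11,-37,0,0,-11,-37,0,0,-11,-37,0,0,-11,-37,0,0,-11,-37,0,0,0,0,0,0,0,0,0,0,0,0,0,0,0,0,0,0]

```text
time_s: 17.55
eef_pos: [0.4649, 0.3876, 0.224]
eef_rot: [0.0, 1.0, -0.006, -0.0]
wrist_force: [-0.1, 0.4, 0.8]
opening: 0.648
```

```bash
python3 - <<'E'
from h import *
c=snap('wrist');c=snap('wrist','w6');o=ctrl.get_obs();print(o['time_s'],o['eef_pos'],o['eef_rot'])
t=snap('top','top2')
a=cv2.resize(c['color'][80:280,200:440,::-1],None,fx=2.0,fy=2.0,interpolation=cv2.INTER_CUBIC)
b=cv2.resize(t['color'][125:245,290:410,::-1],(400,400),interpolation=cv2.INTER_CUBIC)
b=cv2.copyMakeBorder(b,0,0,0,0,0)
cv2.imwrite('pics/c6.png',np.hstack([a,b])[:, :880][:, :])
im=np.hstack([a,b]);cv2.imwrite('pics/c6.png',cv2.resize(im,(792,360)));print(im.shape)
E
```

```text
17.65 [0.46492483 0.38769935 0.22410477] [ 1.91685944e-05  9.99982382e-01 -5.93551065e-03  7.13067875e-05]
(400, 880, 3)
```

View pics/c6.png

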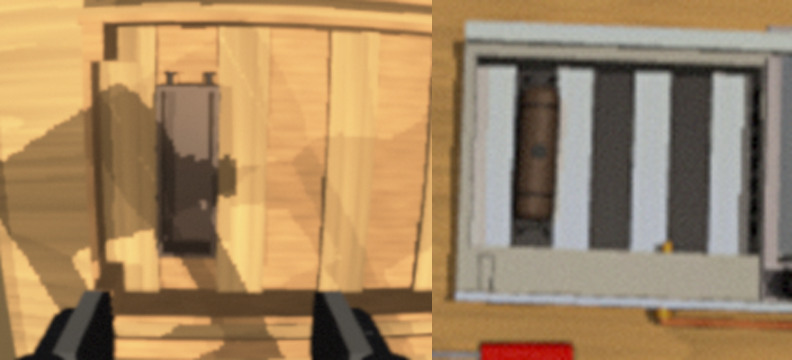

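The tank wagon stands in the left chamber lane. The open wagon's rim runs from (156..217,86) to (160..216,256) in the left crop.

```bash
python3 - <<'E'
from h import *
c=load('w6')
for z in (.045,.055):
  P=[pix2w(c,200+x/1.8,80+y/1.8,z)[:2] for x,y in [(156,86),(217,86),(216,256),(160,256)]]
  t=(P[0]+P[1])/2;b=(P[2]+P[3])/2
  print(z,np.round(P,4).tolist(),(t+b)/2,np.arctan2((t-b)[1],(t-b)[0]))
print(pix2w(c,200+192/1.8,80+74/1.8,.02))
E
```

```text
0.045 [[0.5175, 0.4196], [0.5169, 0.3847], [0.4139, 0.3862], [0.4142, 0.4206]] [0.46563009 0.40276348] -0.012305788899123404
0.055 [[0.518, 0.4186], [0.5174, 0.3847], [0.4176, 0.3862], [0.4179, 0.4196]] [0.46775713 0.40228655] -0.012305788899122132
[0.52324736 0.39972178 0.02      ]
```

Call:
arm_command:
  plan: [0,-8,20,0,0.5,-7,40,0,0,0,40,0,0,0,40,0,0,0,30,0,0,0,20,0,0,0,12,0,0,0,6,0,0,0,0,0,0,0,0,0,0,0,0,0]
  grip: 0.65

```text
time_s: 18.8
eef_pos: [0.466, 0.4042, 0.0175]
eef_rot: [-0.001, 1.0, -0.005, 0.001]
wrist_force: [0.0, -0.2, 0.2]
opening: 0.646
```

Call:
arm_command:
  plan: [0,0,0,0,0,0,0,0,0,0,0,0,0,0,0,0,0,0,0,0,0,0,0,0]
  grip: 0.2

```text
time_s: 19.4
eef_pos: [0.4658, 0.4042, 0.0172]
eef_rot: [-0.001, 1.0, -0.005, 0.001]
wrist_force: [0.4, -0.4, 5.4]
opening: 0.412
```

Call:
arm_command:
  plan: [0,0,-15,0,0,0,-30,0,0,0,-45,0,0,0,-45,0,9,37,0,0,9,38,0,0,9,37,0,0,9,38,0,0,9,37,0,0,9,38,0,0,9,37,0,0,10,38,0,0,9,37,0,0,9,38,0,0,9,37,0,0,9,38,0,0,9,37,0,0,0,0,0,0,0,0,0,0,0,0,0,0]

```text
time_s: 21.4
eef_pos: [0.5775, -0.0835, 0.151]
eef_rot: [-0.0, 1.0, -0.005, -0.0]
wrist_force: [0.1, 0.3, -1.4]
opening: 0.412
```

Call:
arm_command:
  plan: [0,0,0,0,0,0,0,0,0,0,0,0]

```text
time_s: 21.7
eef_pos: [0.578, -0.0837, 0.1511]
eef_rot: [-0.0, 1.0, -0.004, 0.0]
wrist_force: [0.0, -0.7, -2.2]
opening: 0.411
```

Now lower by 128 mm, 1 mm to the right.

Call:
arm_command:
  plan: [1,1,30,0,0,0,30,0,0,0,30,0,0,0,18,0,0,0,10,0,0,0,6,0,0,0,4,0,0,0,0,0,0,0,0,0,0,0,0,0]

```text
time_s: 22.7
eef_pos: [0.5797, -0.0857, 0.0239]
eef_rot: [0.0, 1.0, -0.005, 0.001]
wrist_force: [-0.2, -0.3, -2.5]
opening: 0.414
```

Call:
arm_command:
  plan: [0,0,0.5,0,0,0,0,0,0,0,0,0,0,0,0,0,0,0,0,0]
  grip: 0.62

```text
time_s: 23.2
eef_pos: [0.5791, -0.0855, 0.0226]
eef_rot: [0.0, 1.0, -0.005, 0.0]
wrist_force: [0.2, -0.7, -0.3]
opening: 0.619
```

Call:
arm_command:
  plan: [0,0,-30,0,0,0,-45,0,0,0,-45,0,0,0,-45,0,0,0,0,0,0,0,0,0]

```text
time_s: 23.8
eef_pos: [0.5799, -0.0858, 0.1891]
eef_rot: [0.001, 1.0, -0.005, 0.002]
wrist_force: [0.2, -0.3, -0.0]
opening: 0.618
```

Call:
arm_command:
  plan: [-21,31,0,0,-22,31,0,0,-22,31,0,0,-22,31,0,0,-22,30,0,-0.01,0,0,0,0,0,0,0,0,0,0,0,0]
  grip: 0.75

```text
time_s: 24.6
eef_pos: [0.4684, -0.2374, 0.1864]
eef_rot: [-0.001, 1.0, 0.0, -0.001]
wrist_force: [0.8, -0.1, -0.4]
opening: 0.748
```

```bash
python3 - <<'E'
from h import *
c=snap('wrist','w7');o=ctrl.get_obs();print(o['time_s'],o['eef_pos'],o['eef_rot'])
t=snap('top','top3')
b=cv2.resize(t['color'][120:270,140:410,::-1],(720,400),interpolation=cv2.INTER_CUBIC)
cv2.imwrite('pics/c7.png',b)
E
```

```text
24.65 [ 0.46865627 -0.2372422   0.1866674 ] [-6.12236156e-04  9.99999587e-01  4.66465948e-04 -4.83248501e-04]
```

View pics/c7.png

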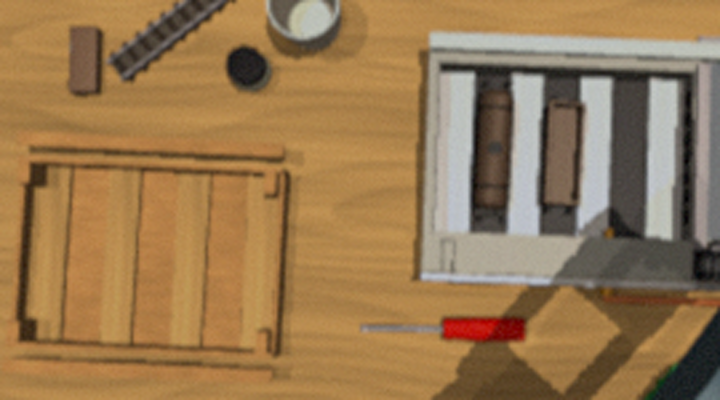

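Both wagons stand in their lanes and the tray is empty. Next I grip the knob.

Call:
arm_command:
  plan: [0.5,0.5,30,0,0,0.3,30,0,0,0,25,0,0,0,12,0,0,0,6,0,0,0,0,0,0,0,0,0,0,0,0,0]

```text
time_s: 25.5
eef_pos: [0.4698, -0.2398, 0.0858]
eef_rot: [0.001, 1.0, -0.0, 0.001]
wrist_force: [-0.4, -0.0, -1.5]
opening: 0.752
```

Call:
arm_command:
  plan: [0,0,0,0,0,0,0,0,0,0,0,0,0,0,0,0,0,0,0,0,0,0,0,0]
  grip: 0.1

```text
time_s: 26.1
eef_pos: [0.4692, -0.2381, 0.0855]
eef_rot: [-0.001, 1.0, -0.0, 0.0]
wrist_force: [-1.6, 7.0, 9.0]
opening: 0.335
```

Call:
arm_command:
  plan: [0,0,-4,0,0,0,-4,0,0,0,-4,0,0,0,-1,0,0,0,0,0,0,0,0,0,0,0,0,0]

```text
time_s: 26.8
eef_pos: [0.469, -0.238, 0.0964]
eef_rot: [-0.001, 1.0, -0.0, 0.0]
wrist_force: [5.6, 3.4, -9.0]
opening: 0.333
```

Call:
arm_command:
  plan: [0,0,-1,0,0.1,-8,0,0,0.2,-16,0,0,0.1,-20,0,0,0.2,-20,0,0,0.2,-20,0,0,0.2,-20,0,0,0.2,-20,0,0,0.2,-20,0,0,0.2,-20,0,0,0.2,-20,0,0,0.2,-20,0,0,0.2,-20,0,0,0.2,-20,0,0,0.1,-12,0,0,0.1,-6,0,0,0,-6,0,0,0,-2,0,0,0,0,0,0,0,0,0,0]

```text
time_s: 28.8
eef_pos: [0.4717, 0.0302, 0.0983]
eef_rot: [0.001, 1.0, 0.0, 0.0]
wrist_force: [4.5, -4.6, -9.1]
opening: 0.333
```

Call:
arm_command:
  plan: [0,0,4,0,0,0,4,0,0,0,4,0,0,0,1,0,0,0,0,0,0,0,0,0,0,0,0,0]

```text
time_s: 29.5
eef_pos: [0.4717, 0.0302, 0.0857]
eef_rot: [0.001, 1.0, 0.0, 0.0]
wrist_force: [2.9, -5.1, -5.0]
opening: 0.332
```

Call:
arm_command:
  plan: [0,0,0,0,0,0,0,0,0,0,0,0,0,0,0,0,0,0,0,0]
  grip: 0.75

```text
time_s: 30.0
eef_pos: [0.4716, 0.0309, 0.0856]
eef_rot: [-0.0, 1.0, -0.0, 0.0]
wrist_force: [0.2, -0.7, -0.3]
opening: 0.75
```

Call:
arm_command:
  plan: [0,0,-25,0,0,0,-40,0,0,0,-40,0,0,0,-40,0,0,0,-20,0,0,0,0,0,0,0,0,0,0,0,0,0]

```text
time_s: 30.8
eef_pos: [0.4706, 0.031, 0.2489]
eef_rot: [-0.0, 1.0, -0.0, -0.001]
wrist_force: [-0.7, -0.0, -0.3]
opening: 0.75
```

```bash
python3 - <<'E'
from h import *
c=snap('wrist');c=snap('wrist','w8');o=ctrl.get_obs();print(o['time_s'],o['eef_pos'],o['eef_rot'])
s=snap('scene','scene1')
a=s['color'][90:260,190:360,::-1];a=cv2.resize(a,(400,400),interpolation=cv2.INTER_CUBIC)
b=cv2.resize(c['color'][60:260,240:440,::-1],(400,400),interpolation=cv2.INTER_CUBIC)
cv2.imwrite('pics/c8.png',np.hstack([a,b]))
# cap in views
k=load('top0')
E
```

```text
30.9 [0.47069563 0.03095096 0.2488259 ] [-2.98261671e-04  9.99998773e-01 -1.26858966e-04 -1.53256094e-03]
```

View pics/c8.png

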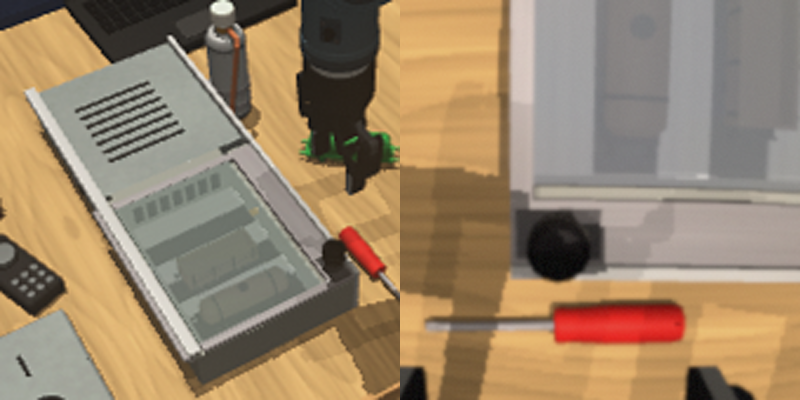

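The cover is shut over both wagons and the knob is back in its corner (556,245 in the right crop). Next is the cap.

Call:
arm_command:
  plan: [-5,36,0,0,-6,36,0,0,-6,36,0,0,-6,36,0,0,-6,36,0,0,-6,37,0,0,-6,37,0,0,-6,37,0,0,-6,36,0,0,-6,36,0,0,-5,36,0,0,0,0,0,0,0,0,0,0,0,0,0,0,0,0,0,0]
  grip: 0

```text
time_s: 32.45
eef_pos: [0.4078, -0.3669, 0.2503]
eef_rot: [-0.0, 1.0, 0.001, -0.0]
wrist_force: [0.2, -0.9, 0.3]
opening: -0.005
```

```bash
python3 - <<'E'
from h import *
c=snap('wrist');c=snap('wrist','w9');o=ctrl.get_obs();print(o['time_s'],o['eef_pos'],o['eef_rot'],o['opening'],w2pix(c,[.4065,-.368,.197]),w2pix(c,o['eef_pos']))
a,b=load('scene0')['color'],load('scene1')['color']
t=cv2.cvtColor(a[180:208,318:346],7);r=cv2.cvtColor(b[172:216,310:354],7)
m=cv2.matchTemplate(r,t,cv2.TM_CCOEFF_NORMED);print(cv2.minMaxLoc(m),'expect (8,8)')
cv2.imwrite('pics/c9.png',cv2.resize(c['color'][130:330,200:440,::-1],(720,600),interpolation=cv2.INTER_CUBIC))
E
```

```text
32.55 [ 0.40792269 -0.36720407  0.25061818] [-3.32682011e-06  9.99999820e-01  5.95331696e-04  7.17734099e-05] 0.0020213727782446905 [320.05147143 218.51469988] [319.21476794 251.64478794]
(0.06505259871482849, 0.9509072303771973, (16, 16), (8, 8)) expect (8,8)
```

View pics/c9.png

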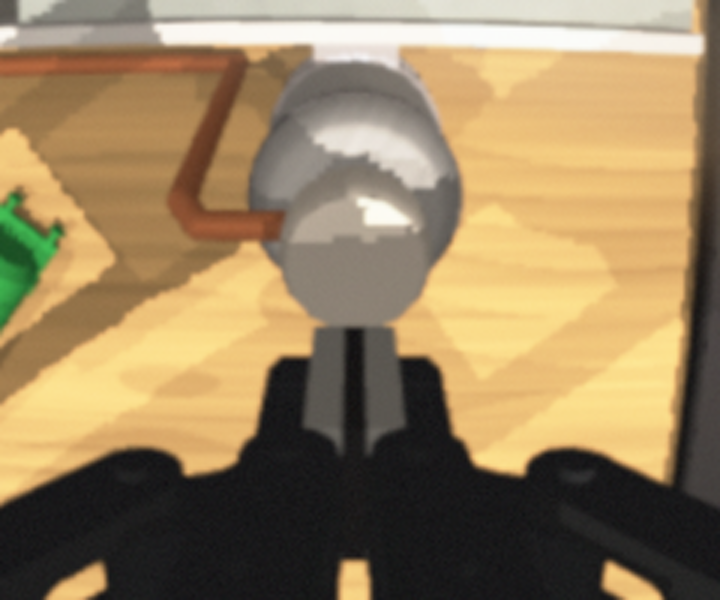

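The cap's centre is at crop (355,252), directly ahead of the tips as expected. The knob template match at (8,8) confirms the plunger is home.

Call:
arm_command:
  plan: [1,0,20,0,1,0,18,0,0,0,8,0,0,0,2,0,0,0,0,0,0,0,0,0,0,0,0,0]

```text
time_s: 33.25
eef_pos: [0.4098, -0.3686, 0.2035]
eef_rot: [0.001, 1.0, -0.0, 0.0]
wrist_force: [0.1, -0.2, -0.8]
opening: -0.003
```

Call:
arm_command:
  plan: [0,0,3,0,0,0,3,0,0,0,3,0,0,0,2,0,0,0,0,0,0,0,0,0]

```text
time_s: 33.85
eef_pos: [0.4097, -0.3684, 0.1919]
eef_rot: [0.0, 1.0, -0.0, 0.0]
wrist_force: [-0.0, 0.1, 4.3]
opening: 0.003
```

Call:
arm_command:
  plan: [0,0,2,0,0,0,1.5,0,0,0,0.5,0,0,0,0,0,0,0,0,0,0,0,0,0]

```text
time_s: 34.45
eef_pos: [0.4097, -0.3685, 0.189]
eef_rot: [0.001, 1.0, -0.0, 0.0]
wrist_force: [-2.7, 2.6, 12.4]
opening: -0.005
```

The force is 12.4 N, above the 5.5 N needed, so the cap is bottomed out. I'll let it up and return to the knob.

Call:
arm_command:
  plan: [0,0,-6,0,0,0,-14,0,0,0,-40,0,5,-36,0,0,6,-36,0,0,6,-36,0,0,6,-36,0,0,6,-36,0,0,6,-37,0,0,6,-37,0,0,6,-37,0,0,6,-36,0,0,5,-36,0,0,4,-36,0,0,0,0,0,0,0,0,0,0,0,0,0,0]

```text
time_s: 36.15
eef_pos: [0.4714, 0.0301, 0.2474]
eef_rot: [0.0, 1.0, -0.0, -0.0]
wrist_force: [0.6, -1.3, 0.5]
opening: 0.0
```

Call:
arm_command:
  plan: [0,0,0,0,0,0,0,0,0,0,0,0]
  grip: 0.75

```text
time_s: 36.45
eef_pos: [0.4716, 0.0301, 0.2475]
eef_rot: [0.0, 1.0, -0.001, -0.0]
wrist_force: [-0.3, -0.5, 0.6]
opening: 0.505
```

Call:
arm_command:
  plan: [0,0,0,0,0,0,0,0,0,0,30,0,0,0,40,0,0,0,40,0,0,0,30,0,0,0,16,0,0,0,8,0,0,0,0,0,0,0,0,0,0,0,0,0]
  grip: 0.75

```text
time_s: 37.55
eef_pos: [0.4727, 0.0306, 0.0848]
eef_rot: [0.0, 1.0, -0.0, 0.001]
wrist_force: [-0.2, 0.1, 0.2]
opening: 0.75
```

Call:
arm_command:
  plan: [0,0,0,0,0,0,0,0,0,0,0,0,0,0,0,0,0,0,0,0,0,0,0,0]
  grip: 0.1

```text
time_s: 38.15
eef_pos: [0.4721, 0.0302, 0.0844]
eef_rot: [0.001, 1.0, -0.0, 0.0]
wrist_force: [-2.0, -1.9, 6.5]
opening: 0.334
```

Call:
arm_command:
  plan: [0,0,-4,0,0,0,-4,0,0,0,-4,0,0,0,-1.5,0,0,0,0,0,0,0,0,0,0,0,0,0]

```text
time_s: 38.85
eef_pos: [0.4719, 0.0302, 0.0966]
eef_rot: [0.0, 1.0, -0.0, 0.0]
wrist_force: [4.8, -3.9, -8.9]
opening: 0.33
```

Call:
arm_command:
  plan: [0,0,-0.7,0,-0.1,8,0,0,-0.2,16,0,0,-0.2,20,0,0,-0.2,20,0,0,-0.2,20,0,0,-0.2,20,0,0,-0.2,20,0,0,-0.2,20,0,0,-0.2,20,0,0,-0.2,20,0,0,-0.2,20,0,0,-0.2,20,0,0,-0.2,20,0,0,-0.2,12,0,0,-0.1,6,0,0,-0.1,5,0,0,0,2,0,0,0,0,0,0,0,0,0,0]

```text
time_s: 40.85
eef_pos: [0.4693, -0.2376, 0.097]
eef_rot: [-0.001, 1.0, -0.0, 0.001]
wrist_force: [5.9, -0.9, -9.8]
opening: 0.334
```

Call:
arm_command:
  plan: [0,0,4,0,0,0,4,0,0,0,4,0,0,0,0.5,0,0,0,0,0,0,0,0,0]

```text
time_s: 41.45
eef_pos: [0.4693, -0.2376, 0.0849]
eef_rot: [-0.0, 1.0, -0.0, 0.001]
wrist_force: [5.2, 0.0, -5.9]
opening: 0.333
```

Call:
arm_command:
  plan: [0,0,0,0,0,0,0,0,0,0,0,0,0,0,0,0,0,0,0,0]
  grip: 0.75

```text
time_s: 41.95
eef_pos: [0.4686, -0.2383, 0.0853]
eef_rot: [0.0, 1.0, -0.0, 0.0]
wrist_force: [-1.1, -1.0, 0.6]
opening: 0.752
```

Call:
arm_command:
  plan: [0,0,-25,0,0,0,-40,0,0,0,-40,0,0,0,-40,0,0,0,-15,0,0,0,0,0,0,0,0,0,0,0,0,0]

```text
time_s: 42.75
eef_pos: [0.4678, -0.2375, 0.2432]
eef_rot: [-0.001, 1.0, -0.0, -0.001]
wrist_force: [-1.0, 0.2, -1.0]
opening: 0.75
```

```bash
python3 - <<'E'
from h import *
t=snap('top','top4');o=ctrl.get_obs();print(o['time_s'],o['eef_pos'],o['eef_rot'])
b=cv2.resize(t['color'][120:270,140:410,::-1],(720,400),interpolation=cv2.INTER_CUBIC)
cv2.imwrite('pics/c10.png',b)
E
```

```text
42.8 [ 0.46779325 -0.23751122  0.24318533] [-1.13847276e-03  9.99998436e-01 -1.25895015e-04 -1.34742172e-03]
```

View pics/c10.png

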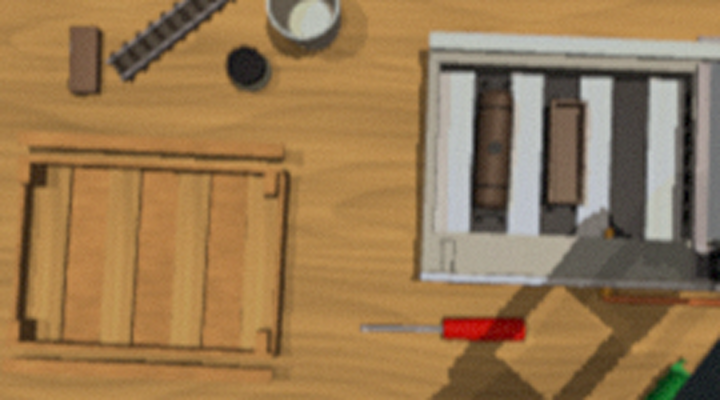

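Both wagons are still upright in their lanes. The open wagon sits about 3 mm further right, at display (566,152). I'll pick the open wagon first.

Call:
arm_command:
  plan: [22,-30,0,0,22,-30,0,0,22,-30,0,0,23,-30,0,0,23,-30,0,0,0,0,0,0,0,0,20,0,0,0,40,0,0,0,40,0,0,0,30,0,0,0,0,0,0,0,0,0,0,0,0,0]
  grip: 0.65

```text
time_s: 44.1
eef_pos: [0.5819, -0.0889, 0.1171]
eef_rot: [0.001, 1.0, -0.0, 0.001]
wrist_force: [-0.4, 0.3, 0.3]
opening: 0.65
```

```bash
python3 - <<'E'
from h import *
c=snap('wrist');c=snap('wrist','w11');o=ctrl.get_obs();print(o['time_s'],o['eef_pos'],o['eef_rot'])
print([w2pix(c,[.5795+x,-.088+y,.055]) for x in(-.05,.05) for y in (-.018,.018)])
cv2.imwrite('pics/c11.png',cv2.resize(c['color'][60:300,180:460,::-1],(700,600),interpolation=cv2.INTER_CUBIC))
E
```

```text
44.2 [ 0.58205898 -0.0888422   0.11742653] [ 6.47544733e-04  9.99998279e-01 -1.36398492e-04  1.73301530e-03]
[array([340.76937691, 277.83293142]), array([293.45635917, 277.81569113]), array([344.32550295, 144.43300763]), array([289.96867247, 144.40879324])]
```

View pics/c11.png

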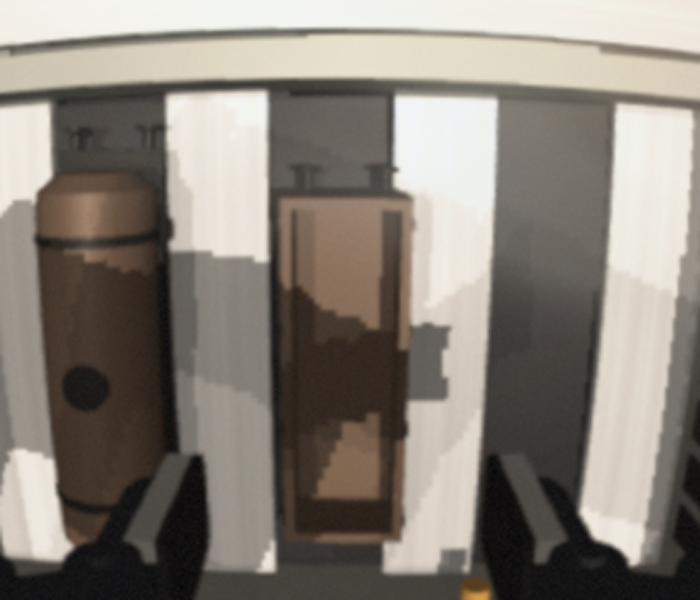

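The wagon's rim corners are at (279,193), (413,195) and (402,540), centred under the gripper at about (0.582, -0.0885). Descend and grip.

Call:
arm_command:
  plan: [0,0,25,0,0,0,30,0,0,0,20,0,0,0,12,0,0,0,7,0,0,0,0,0,0,0,0,0]

```text
time_s: 44.9
eef_pos: [0.5816, -0.0885, 0.0224]
eef_rot: [0.0, 1.0, -0.0, 0.001]
wrist_force: [1.0, -0.2, 0.6]
opening: 0.652
```

Call:
arm_command:
  plan: [0,0,0,0,0,0,0,0,0,0,0,0,0,0,0,0,0,0,0,0,0,0,0,0]
  grip: 0.2

```text
time_s: 45.5
eef_pos: [0.5818, -0.0886, 0.0226]
eef_rot: [0.0, 1.0, -0.0, 0.001]
wrist_force: [-0.5, 0.2, 7.0]
opening: 0.414
```

Call:
arm_command:
  plan: [0,0,-15,0,0,0,-30,0,0,0,-45,0,0,0,-45,0,0,0,0,0,0,0,0,0]

```text
time_s: 46.1
eef_pos: [0.5814, -0.0884, 0.1582]
eef_rot: [0.001, 1.0, -0.0, 0.001]
wrist_force: [-0.2, -0.4, -2.2]
opening: 0.409
```

```bash
python3 - <<'E'
from h import *
c=load('w6')
for n,x,y in [('L lane left',158,30),('L lane right t',218,60),('L lane right b',218,285),('M right t',330,35),('M right b',322,285),('R lane? left t',378,35),('R right? ',430,35),('b',415,285)]:
  print(n,pix2w(c,200+x/1.8,80+y/1.8,.009)[:2])
# auto: gradient profile along columns in top4, tray floor
t=load('top4');g=cv2.cvtColor(t['color'],7).astype(float)
for x in (.50,.46,.42):
  ys=np.arange(.20,.46,.001);v=[]
  for y in ys:
    u=w2pix(t,[x,y,.009]);v.append(cv2.getRectSubPix(g.astype('float32'),(1,1),(float(u[0]),float(u[1])))[0,0])
  d=np.abs(np.diff(cv2.GaussianBlur(np.array(v),(1,5),0).ravel()));pk=[i for i in range(2,len(d)-2) if d[i]==d[i-2:i+3].max() and d[i]>2]
  print(x,[(round(ys[i],3),round(d[i],1)) for i in pk])
E
```

```text
L lane left [0.55165391 0.42120858]
L lane right t [0.53166486 0.38354121]
L lane right b [0.37880936 0.38479594]
M right t [0.54862407 0.31174762]
M right b [0.37731102 0.31132949]
R lane? left t [0.55001906 0.27951344]
R right?  [0.55228745 0.24267045]
b [0.37475582 0.24071989]
0.5 [(np.float64(0.219), np.float32(2.2)), (np.float64(0.236), np.float32(5.5)), (np.float64(0.241), np.float32(2.2)), (np.float64(0.274), np.float32(6.6)), (np.float64(0.278), np.float32(5.4)), (np.float64(0.346), np.float32(7.1)), (np.float64(0.351), np.float32(3.6)), (np.float64(0.418), np.float32(7.1)), (np.float64(0.423), np.float32(8.7)), (np.float64(0.439), np.float32(2.5)), (np.float64(0.451), np.float32(3.9))]
0.46 [(np.float64(0.202), np.float32(14.1)), (np.float64(0.239), np.float32(2.4)), (np.float64(0.275), np.float32(8.6)), (np.float64(0.279), np.float32(9.8)), (np.float64(0.29), np.float32(2.2)), (np.float64(0.31), np.float32(3.4)), (np.float64(0.347), np.float32(9.6)), (np.float64(0.352), np.float32(8.0)), (np.float64(0.361), np.float32(2.0)), (np.float64(0.419), np.float32(7.8)), (np.float64(0.424), np.float32(9.6)), (np.float64(0.452), np.float32(4.0))]
0.42 [(np.float64(0.203), np.float32(14.1)), (np.float64(0.209), np.float32(4.6)), (np.float64(0.239), np.float32(2.5)), (np.float64(0.276), np.float32(5.8)), (np.float64(0.28), np.float32(9.4)), (np.float64(0.31), np.float32(2.4)), (np.float64(0.348), np.float32(6.9)), (np.float64(0.353), np.float32(7.3)), (np.float64(0.37), np.float32(2.1)), (np.float64(0.384), np.float32(3.3)), (np.float64(0.419), np.float32(6.6)), (np.float64(0.425), np.float32(8.1))]
```

Call:
arm_command:
  plan: [-9,-38,0,0,-9,-38,0,0,-9,-38,0,0,-9,-38,0,0,-9,-38,0,0,-9,-38,0,0,-9,-38,0,0,-9,-38,0,0,-9,-38,0,0,-9,-38,0,0,-9,-38,0,0,-9,-38,0,0,-9,-35,0,0.01,0,0,0,0,0,0,0,0,0,0,0,0,0,0,0,0]

```text
time_s: 47.8
eef_pos: [0.4639, 0.4015, 0.1555]
eef_rot: [0.0, 1.0, -0.006, -0.001]
wrist_force: [-0.7, -0.2, -1.7]
opening: 0.411
```

Call:
arm_command:
  plan: [0,0,0,0,0,0,0,0]

```text
time_s: 48.0
eef_pos: [0.4642, 0.4021, 0.1563]
eef_rot: [-0.0, 1.0, -0.006, 0.0]
wrist_force: [0.7, 0.2, -1.9]
opening: 0.413
```

Lower by 138 mm to about 0.0183, then release and rise.

Call:
arm_command:
  plan: [0,0,30,0,0,0,35,0,0,0,35,0,0,0,20,0,0,0,10,0,0,0,6,0,0,0,2,0,0,0,0,0,0,0,0,0,0,0,0,0]

```text
time_s: 49.0
eef_pos: [0.4645, 0.4032, 0.0193]
eef_rot: [-0.0, 1.0, -0.005, 0.001]
wrist_force: [0.3, -0.3, -2.0]
opening: 0.413
```

Call:
arm_command:
  plan: [0,0,0.5,0,0,0,0,0,0,0,0,0,0,0,0,0,0,0,0,0]
  grip: 0.62

```text
time_s: 49.5
eef_pos: [0.4639, 0.4028, 0.0178]
eef_rot: [-0.0, 1.0, -0.005, 0.0]
wrist_force: [0.1, 0.2, 0.1]
opening: 0.621
```

Call:
arm_command:
  plan: [0,0,-30,0,0,0,-45,0,0,0,-45,0,0,0,-45,0,0,0,-20,-0.01,0,0,0,0,0,0,0,0,0,0,0,0]
  grip: 0.65

```text
time_s: 50.3
eef_pos: [0.4627, 0.4021, 0.2004]
eef_rot: [0.001, 1.0, -0.0, -0.002]
wrist_force: [-0.6, -0.1, -1.4]
opening: 0.645
```

```bash
python3 - <<'E'
from h import *
c=load('w11');print(pix2w(c,214,215.2,.060),pix2w(c,180+102/2.5,60+240/2.5,.050))
a,b=load('top3')['color'],snap('top','top5')['color']
t=cv2.cvtColor(a[150:205,315:335],7);r=cv2.cvtColor(b[142:213,307:343],7)
print(cv2.minMaxLoc(cv2.matchTemplate(r,t,cv2.TM_CCOEFF_NORMED)))
E
```

```text
[ 0.58136975 -0.01496836  0.06      ] [ 0.62190296 -0.0202213   0.05      ]
(-0.18898352980613708, 0.9983134865760803, (0, 5), (8, 8))
```

Call:
arm_command:
  plan: [10,38,0,0,11,38,0,0,11,38,0,0,11,38,0,0,11,38,0,0,10,38,0,0,11,38,0,0,11,38,0,0,11,38,0,0,10,38,0,0,11,37,0,0.01,0,0,0,0,0,0,30,0,0,0,30,0,0,0,0,0,0,0,0,0,0,0,0,0,0,0,0,0]

```text
time_s: 52.15
eef_pos: [0.5828, -0.0142, 0.1444]
eef_rot: [0.0, 1.0, -0.005, 0.001]
wrist_force: [0.1, 0.3, 0.7]
opening: 0.652
```

Call:
arm_command:
  plan: [-2,0,30,0,0,0,35,0,0,0,30,0,0,0,18,0,0,0,7,0,0,0,3,0,0,0,0,0,0,0,0,0]

```text
time_s: 52.95
eef_pos: [0.5809, -0.0144, 0.0212]
eef_rot: [0.0, 1.0, -0.005, 0.001]
wrist_force: [0.4, 0.8, 0.1]
opening: 0.647
```

Call:
arm_command:
  plan: [0,0,0,0,0,0,0,0,0,0,0,0,0,0,0,0,0,0,0,0,0,0,0,0]
  grip: 0.2

```text
time_s: 53.55
eef_pos: [0.5806, -0.0144, 0.021]
eef_rot: [0.0, 1.0, -0.005, 0.001]
wrist_force: [-0.7, -0.7, 6.4]
opening: 0.407
```

Call:
arm_command:
  plan: [0,0,-15,0,0,0,-30,0,0,0,-45,0,0,0,-45,0,0,0,0,0,0,0,0,0]

```text
time_s: 54.15
eef_pos: [0.5805, -0.0143, 0.1568]
eef_rot: [0.0, 1.0, -0.005, 0.002]
wrist_force: [-0.3, 1.0, -3.1]
opening: 0.405
```

Call:
arm_command:
  plan: [-15,-34,0,0,-15,-34,0,0,-15,-34,0,0,-15,-34,0,0,-15,-34,0,0,-15,-34,0,0,-15,-34,0,0,-15,-34,0,0,0,0,0,0,0,0,0,0,0,0,0,0,0,0,0,0,0,0,0,0]

```text
time_s: 55.45
eef_pos: [0.4629, 0.2581, 0.1545]
eef_rot: [0.0, 1.0, -0.006, -0.0]
wrist_force: [1.0, -0.5, -1.3]
opening: 0.406
```

Call:
arm_command:
  plan: [0,0,30,0,0,0,35,0,0,0,35,0,0,0,20,0,0,0,10,0,0,0,6,0,0,0,2,0,0,0,0,0,0,0,0,0,0,0,0,0]

```text
time_s: 56.45
eef_pos: [0.4632, 0.2593, 0.0177]
eef_rot: [-0.0, 1.0, -0.005, 0.001]
wrist_force: [-0.8, 0.7, -1.3]
opening: 0.405
```

Call:
arm_command:
  plan: [0,0,0.5,0,0,0,0,0,0,0,0,0,0,0,0,0,0,0,0,0]
  grip: 0.62

```text
time_s: 56.95
eef_pos: [0.4625, 0.259, 0.0162]
eef_rot: [-0.0, 1.0, -0.005, 0.0]
wrist_force: [-0.3, -0.6, 0.1]
opening: 0.622
```

Call:
arm_command:
  plan: [0,0,-30,0,0,0,-45,0,0,0,-45,0,0,0,-45,0,0,0,-40,-0.01,0,0,0,0,0,0,0,0,0,0,0,0]

```text
time_s: 57.75
eef_pos: [0.4615, 0.2587, 0.2197]
eef_rot: [0.0, 1.0, -0.0, -0.001]
wrist_force: [-0.6, -0.4, 0.1]
opening: 0.619
```

```bash
python3 - <<'E'
from h import *
c=snap('wrist');c=snap('wrist','w12');o=ctrl.get_obs();print(o['time_s'],o['eef_pos'],o['eef_rot'])
E
```

```text
57.85 [0.46141981 0.25865719 0.21927682] [ 4.97600889e-04  9.99998452e-01 -1.52587086e-04 -1.68105646e-03]
```

View pics/w12.png

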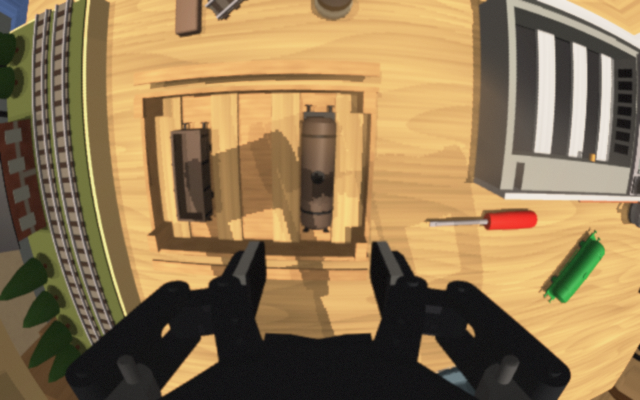

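Both wagons stand in the tray lanes, the open wagon at (193,170) and the tank at (317,170). Now shut the cover.

Call:
arm_command:
  plan: [0.6,38,0,0,0.6,38,0,0,0.6,38,0,0,0.6,38,0,0,0.6,38,0,0,0.6,38,0,0,0.6,38,0,0,0.6,38,0,0,0.6,38,0,0,0.6,38,0,0,0.6,38,0,0,0.6,38,0,0,0.6,39,0,0,0,2,0,0,0,0,0,0,0,0,0,0,0,0,0,0]
  grip: 0.75

```text
time_s: 59.55
eef_pos: [0.4701, -0.2366, 0.2208]
eef_rot: [-0.0, 1.0, 0.001, -0.0]
wrist_force: [-0.7, 0.8, -0.3]
opening: 0.752
```

Call:
arm_command:
  plan: [0,0,0,0,0,0,25,0,0,0,25,0,0,0,10,0,0,0,0,0,0,0,0,0,0,0,0,0]

```text
time_s: 60.25
eef_pos: [0.471, -0.2385, 0.1626]
eef_rot: [0.001, 1.0, 0.0, 0.001]
wrist_force: [0.2, 0.3, 0.2]
opening: 0.75
```

Call:
arm_command:
  plan: [-1,0,25,0,0,0,25,0,0,0,15,0,0,0,9,0,0,0,4,0,0,0,0,0,0,0,0,0]

```text
time_s: 60.95
eef_pos: [0.4698, -0.2385, 0.0842]
eef_rot: [0.001, 1.0, -0.0, 0.001]
wrist_force: [0.1, -0.9, -0.7]
opening: 0.748
```

Call:
arm_command:
  plan: [0,0,0,0,0,0,0,0,0,0,0,0,0,0,0,0,0,0,0,0,0,0,0,0]
  grip: 0.1

```text
time_s: 61.55
eef_pos: [0.4695, -0.238, 0.084]
eef_rot: [0.0, 1.0, -0.0, 0.0]
wrist_force: [-1.7, 2.3, 5.5]
opening: 0.338
```

Call:
arm_command:
  plan: [0,0,-4,0,0,0,-4,0,0,0,-4,0,0,0,-2,0,0,0,0,0,0,0,0,0,0,0,0,0]

```text
time_s: 62.25
eef_pos: [0.4693, -0.2379, 0.0968]
eef_rot: [-0.0, 1.0, -0.0, 0.0]
wrist_force: [6.1, -1.4, -9.0]
opening: 0.336
```

Call:
arm_command:
  plan: [0,0,-0.5,0,0.1,-8,0,0,0.2,-16,0,0,0.1,-20,0,0,0.2,-20,0,0,0.2,-20,0,0,0.2,-20,0,0,0.2,-20,0,0,0.2,-20,0,0,0.2,-20,0,0,0.2,-20,0,0,0.2,-20,0,0,0.2,-20,0,0,0.2,-20,0,0,0.1,-12,0,0,0.1,-6,0,0,0,-6,0,0,0,-1,0,0,0,0,0,0,0,0,0,0]

```text
time_s: 64.25
eef_pos: [0.4719, 0.0301, 0.0975]
eef_rot: [0.001, 1.0, -0.0, 0.0]
wrist_force: [4.8, -3.5, -10.6]
opening: 0.332
```

Call:
arm_command:
  plan: [0,0,4,0,0,0,4,0,0,0,4,0,0,0,1,0,0,0,0,0,0,0,0,0,0,0,0,0]

```text
time_s: 64.95
eef_pos: [0.472, 0.0302, 0.0847]
eef_rot: [0.001, 1.0, -0.0, 0.0]
wrist_force: [3.4, -4.4, -5.3]
opening: 0.337
```

Call:
arm_command:
  plan: [0,0,0,0,0,0,0,0,0,0,0,0,0,0,0,0,0,0,0,0]
  grip: 0.75

```text
time_s: 65.45
eef_pos: [0.4718, 0.0311, 0.0848]
eef_rot: [-0.0, 1.0, -0.0, 0.0]
wrist_force: [-0.8, 0.1, -0.3]
opening: 0.751
```

Call:
arm_command:
  plan: [0,0,-25,0,0,0,-40,0,0,0,-40,0,0,0,-40,0,0,0,-20,0,-30,20,0,0,-30,40,0,0,-30,40,0,0,0,40,0,0,0,40,0,0,0,0,0,0,0,0,0,0]

```text
time_s: 66.65
eef_pos: [0.3815, -0.1493, 0.2496]
eef_rot: [-0.0, 1.0, -0.001, -0.0]
wrist_force: [0.5, -0.1, -0.3]
opening: 0.75
```

```bash
python3 - <<'E'
from h import *
t=snap('top','top6');s=snap('scene','scene2');o=ctrl.get_obs();print(o['time_s'],o['eef_pos'],o['opening'])
a=load('scene0')['color'];b=s['color']
for box in [(180,208,318,346)]:
    tt=cv2.cvtColor(a[box[0]:box[1],box[2]:box[3]],7);r=cv2.cvtColor(b[box[0]-8:box[1]+8,box[2]-8:box[3]+8],7)
    print(cv2.minMaxLoc(cv2.matchTemplate(r,tt,cv2.TM_CCOEFF_NORMED)),'expect 8,8')
u=cv2.resize(t['color'][90:290,140:510,::-1],(780,422),interpolation=cv2.INTER_CUBIC)
cv2.imwrite('pics/c13.png',u)
cv2.imwrite('pics/c14.png',cv2.resize(b[80:380,160:480,::-1],(640,600),interpolation=cv2.INTER_CUBIC))
E
```

```text
66.75 [ 0.38167674 -0.14804052  0.24944901] 0.7514802502541656
(-0.18937546014785767, 0.8248851895332336, (16, 13), (8, 8)) expect 8,8
```

View pics/c13.png

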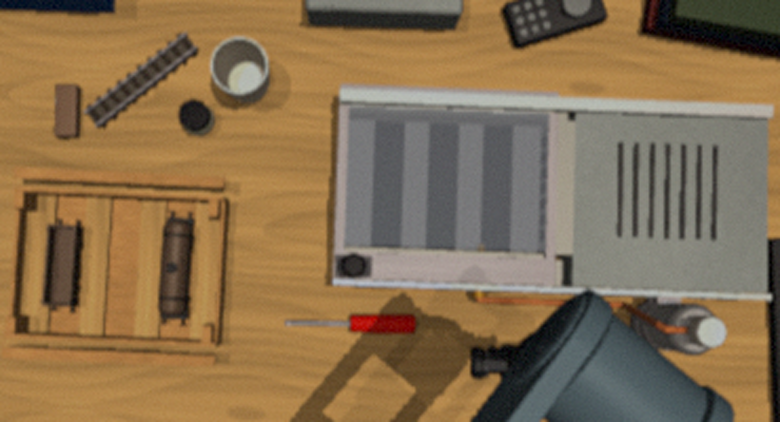

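The cover is shut with the knob in its corner (353,265), matching the template at (8,8). Both wagons stand in their tray lanes, at (63,265) and (175,267), and the bystanders are where they were.

```bash
python3 -c "
from bench import ctrl
print(ctrl.hand_in())"
```

```text
the job is handed in; nothing more can be done
None
```

The job is done and handed in at about 67 s of simulated time. Only two wagons were there, the tank wagon and the open wagon.

- **Dusting:** I opened the cover, stood both wagons in the chamber's left and middle lanes, and shut it with the plunger home. I then pressed the cap until it bottomed out at 12.4 N (5.5 N is right down) and let it up.
- **Return:** I opened the cover again and put both wagons back in the tray's outer lanes. Then I shut the cover and let the plunger drop.

**Last checks:**
- **Cover and plunger:** The last top view shows the cover shut. The knob matched its starting image position with no shift, at a score of 0.82 against 0.95 after the first shutting; I put the drop down to the arm's shadow.
- **Wagons and bench:** Both wagons are upright, one to a lane. The cup, jar, rubber, track and screwdriver are where they started. The green look-alike was hidden behind the arm in that view, but it was in view and looked undisturbed about 9 s earlier.
- **Not viewed:** The closing scene-camera picture was saved but hit the viewing limit, so I only used it for the knob comparison.
- **Disagreements:** While the cover was shut, the open wagon ended about 3 mm further right than I had released it. I found no larger knock.

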